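Uncover a belt tensioner and hold its sprung arm at the stop

ROBOT

A 7-joint arm with a two-finger parallel gripper is mounted at the origin on a cart in front of the work surface, level with it; the furniture and walls round the work are solid. World frame = base frame: x ahead of the robot, y to its left, z up, the work surface at z = 0. Lengths are in mm, angles in rad, forces in N, time in s.
With the tool pointing down it reaches from about 400 to 925 mm from the base axis. Payload 4.1 kg.
Tool frame: the origin (TCP) lies between the finger pads; the fingertips stand 25 mm ahead of it and the grasp point (between the pads) lies 6 mm ahead of it (robot.tips_ahead is the distance from the TCP to the fingertips, in mm); x points along the fingers, z is the direction in which the jaws open and shut, and the axes are right-handed (so a half turn about x gives the same grasp; the last joint's range is limited). The gripper opens to 85 mm and grips with 20 to 120 N. Pads are 22 mm wide; open, the fingers measure 114 mm over their backs; the gripper's body (76 mm by 85 mm) begins 54 mm behind the grasp point. The pads swing forward as they close: fully open they stand 13 mm farther back than shut.
Start: joints at [1.142, 0.398, 0.045, 1.537, -0.019, 1.207, -0.051], TCP at [210.542, -614.989, 256.347] pointing down, gripper open.
Joint ranges: [-2.82, 2.82], [-0.49, 2.23], [-1.37, 1.46], [0, 2.46], [-1.36, 4.5], [0.23, 2], [-2.94, 2.94]. Speed limits (rad/s): [2.57, 2.57, 3.14, 3.14, 3.14, 3.14, 3.14].

INTERFACE

Orientations are given as a rotation vector (axis times angle).
In Python, from rig import robot, eyes gives the robot as it stands.
- The arm moves only by the shell command python3 -m creep 'ROWS' [FORCE]. ROWS is a JSON object of lists of equal length, an entry for each row: "slide": the shift along the tool's x, y, z scaled (see below), a list of three; "rotation": the turn, a rotation vector about the tool's x, y, z scaled (see below), a list of three; "gripper": the gripper's target within -1 to 1 (fully open at 1, half-way at 0, shut at -1). A call has 1 to 12 rows; each row is the pose to reach, as a shift and turn from the pose commanded when the call began, along the tool's axes at that moment; what a row does not reach only later rows make up. The controller multiplies each number of a shift by 0.5 m and each number of a turn by 90 degrees. A row lasts 1/10 s, in which the tool goes at most 50 mm and 8.59 degrees, less where a joint would pass 70% of its speed; a pose out of reach is approached as far as the arm can. A call with a number of a shift or a turn outside -1 to 1 is refused whole. A call with a gripper value outside its range is refused whole. The fingers move at their own pace and stop on an object; FORCE is the grip in N (left out, the last holds). Time passes only in rows, so rows that repeat a pose let the fingers close. It gives the time, the measured TCP pose, the force and the opening at its end, in the units of the state.
- robot.state(): the state, without advancing time (a new reading comes with each control period).
- eyes.snapshot(name): name is "scene" or "top"; returns a dict with "frame" (420x560x3 uint8, red, green, blue), "camera_matrix" (3x3 intrinsics, pixels), "k1" (the pictures are not rectified: a ray, as slopes to the right and down, at radius r is drawn at 1 + k1 r^2 times it, then the intrinsics apply), "extrinsics" (4x4, takes a point from camera to world coordinates). Camera axes: x right, y down, z forward; pixel columns grow to the right and rows downward; lengths in mm; the calibration is good to about 2 mm. A picture is of the moment at which its call begins. There is no depth.
- robot.hand_in(): hands the job in, once; it reports no verdict.
The state is a dict: "clock": time; "joints": joint angles; "qd": joint speeds; "joint_torque": joint torques, N m; "eef_pos": TCP position; "tool_rot": TCP orientation; "wrist_force": force on the tool from outside, world axes, zero at the start; "ft_torque": the same for the moment, N m; "opening": finger opening in mm.
Only numpy, scipy, OpenCV 4.12 (cv2) and the standard library are available. Lean on these libraries where they do the work, as an engineer would, in place of code of your own. Each camera call takes 0.05 s, during which the arm holds its last target.

TASK

Get the blue belt tensioner ready for a new belt: lift the grey cover plate straight up off its locating pins by its black handle and lay it flat in the middle of the black rubber mat, without disturbing the other things on the bench. Then swing the sprung arm inside by its red roller, against its spring, all the way to the red stop peg. Hold it there: the program finishes while the fingers still hold the roller at the stop.

Things in the scene. Friction and masses are not known exactly. Their poses are not given: they have to be found in the camera images.
- housing: blue housing, fixed. Base 160 (its x) x 120 (its y) x 8 mm; lips 16 mm high at both x ends, a wall 56 mm high along its +y edge only. Four steel posts 15 mm thick at x +-68, y +-48 mm carry the cover at 62 mm; those at (+68,+48) and (-68,-48) have pins 7 mm thick standing 12 mm higher. Origin: centre of underside, on the bench, z up. Stands left or right on the bench.
- cover_grip (a point): middle of the black bow handle of the cover, a grey plate 160 x 120 x 4 mm, about 0.3 kg, at first lying on the four posts, two 10 mm holes over the pins. The handle is a round bar 10 mm thick along the point's x (the plate's long side), straight for 64 mm; the point is on the bar's axis, 34 mm above the plate's underside. z: the plate's upward normal.
- mat: black rubber mat, 190 mm (its x) x 150 mm (its y) x 3 mm with two thin yellow lines, fixed on the bench. Origin: centre of the underside, on the bench.
- roller: red roller on the free end of the sprung arm (under the cover at first): upright cylinder 26 mm in diameter, 28 mm high, with a 2 mm steel stub on top; it spins freely on the arm. Origin: centre of its underside, 28 mm above the bench; its top is at 56 mm. Directly under it is only the aluminium arm, 16 mm wide, 8 mm thick.
- roller_center (a point): centre of the red roller, half-way up, 42 mm above the bench.
- pivot_axis (a point): point on the arm's upright pivot axis, at the height of the roller's centre; fixed to the housing at its x = 0, y = +33 mm. The roller's centre is 65 mm from it. The pivot's post reaches 45 mm above the bench.
- tension_arm (a joint): angle of the sprung arm, rad: 0 relaxed at the rest peg, 1.13 at the red stop peg; grows counterclockwise from above. In the housing's frame the arm points from the pivot to -130 degrees at 0, to -65 degrees at the stop. The spring always pushes back to 0: about 4 N at the roller at rest, 8 N at the stop. The pegs reach 30 mm above the bench, 42 mm from the pivot.

How it is judged:
By the outcome, as a careful person would: the job done as asked, in the order asked, and still so for the second after the job is handed in, while the arm keeps its last pose, push and grip.
It also fails if it takes over 51 s, if anything falls off the work surface, if the arm or the gripper's body presses on something with over 40 N, if the wrist force passes 120 N, or if a joint passes its speed limit or range.

## Working session

There is one attempt and no reset: what is moved stays moved. The work goes in short steps, Python scripts to look and compute and a shell command to move; the robot and the scene stay as the last step left them, time stands still between calls to the robot, and variables do not carry over. Pictures are saved under pics/ and viewed, and the job is handed in when it is done.

```bash
ls; mkdir -p pics
python3 - <<'E'
from rig import robot, eyes
import cv2
print(robot.state(), robot.tips_ahead)
for n in ("scene","top"):
    s=eyes.snapshot(n); cv2.imwrite(f"pics/{n}0.png",s["frame"][:,:,::-1]); print(n,s["camera_matrix"],s["k1"],s["extrinsics"])
E
```

```text
pics
{'clock': 0.0, 'joints': array([ 1.14196784,  0.39921823,  0.04505987,  1.53787198, -0.01868766,
        1.20686419, -0.05068454]), 'qd': array([ 0.00103838,  0.00023494,  0.00017565,  0.001988  , -0.00070078,
        0.00037986, -0.00042382]), 'joint_torque': array([ 5.49082665e-05, -4.75119889e+01,  1.36494219e+00, -2.54216731e+01,
        1.18784909e-02,  9.58312943e-03,  1.23614407e-05]), 'eef_pos': array([ 210.34384652, -614.42145581,  255.25054507]), 'tool_rot': array([ 0.96386613,  1.34912206, -0.96221552]), 'wrist_force': array([-0.02315018,  0.60887207, -0.23292493]), 'ft_torque': array([-0.00019832,  0.00848632, -0.00972533]), 'opening': 85.68069132592927} 25.0
scene [[502.53761134   0.         278.53719907]
 [  0.         502.53761134 209.85229113]
 [  0.           0.           1.        ]] -0.11030979497976483 [[-7.28051791e-01 -3.93905788e-01  5.61051531e-01 -4.62320052e+01]
 [-6.85396728e-01  4.02613389e-01 -6.06740294e-01  5.01984614e+02]
 [ 1.31116556e-02 -8.26281241e-01 -5.63105137e-01  5.68619760e+02]
 [ 0.00000000e+00  0.00000000e+00  0.00000000e+00  1.00000000e+00]]
top [[429.74305942   0.         279.05607817]
 [  0.         429.74305942 209.50236017]
 [  0.           0.           1.        ]] -0.11713741375089438 [[-2.44260247e-02 -9.83241030e-01  1.80666670e-01  3.07482948e+02]
 [-9.99672786e-01  2.53961893e-02  3.05835673e-03 -2.68259992e+01]
 [-7.59534678e-03 -1.80532850e-01 -9.83539628e-01  9.36367187e+02]
 [ 0.00000000e+00  0.00000000e+00  0.00000000e+00  1.00000000e+00]]
```

View pics/scene0.png

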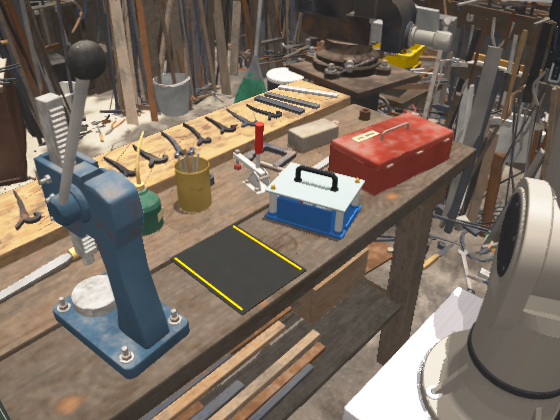

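View pics/top0.png

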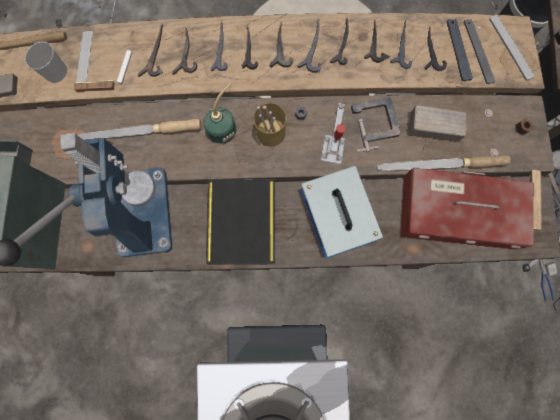

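```bash
cat > h.py <<'E'
import numpy as np, cv2
from scipy.spatial.transform import Rotation as R
from rig import robot, eyes
def proj(s,P):
    P=np.atleast_2d(P).astype(float); T=np.linalg.inv(s["extrinsics"]); c=P@T[:3,:3].T+T[:3,3]
    q=c[:,:2]/c[:,2:]; r2=(q**2).sum(1,keepdims=True); q=q*(1+s["k1"]*r2)
    K=s["camera_matrix"]; return q@K[:2,:2].T+K[:2,2]
def ray(s,uv,z):
    uv=np.atleast_2d(uv).astype(float)
    q=cv2.undistortPoints(uv[:,None],s["camera_matrix"],np.array([s["k1"],0,0,0,0.]))[:,0]
    d=np.c_[q,np.ones(len(q))]@s["extrinsics"][:3,:3].T; o=s["extrinsics"][:3,3]
    return o+d*((z-o[2])/d[:,2])[:,None]
def crop(s,name,x0,y0,w,h,k):
    cv2.imwrite(f"pics/{name}.png",cv2.resize(s["frame"][y0:y0+h,x0:x0+w,::-1],None,fx=k,fy=k,interpolation=cv2.INTER_CUBIC))
E
python3 - <<'E'
from h import *
s=eyes.snapshot("top"); crop(s,"t1",200,160,190,110,4)
s=eyes.snapshot("scene"); crop(s,"s1",170,140,200,150,4)
E
```

```text
(no output)
```

View pics/t1.png

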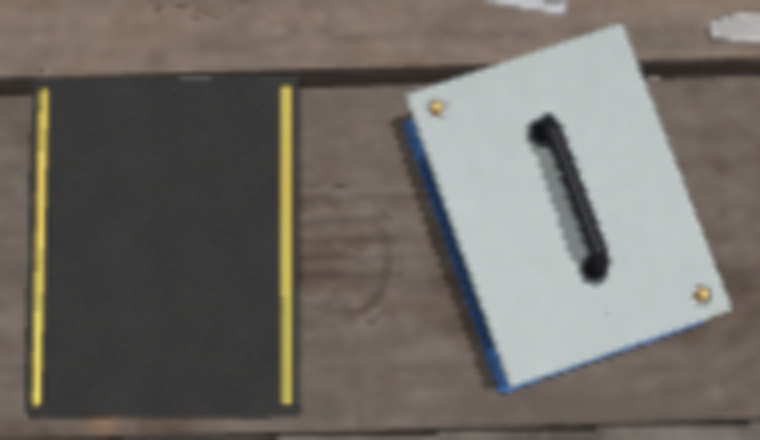

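View pics/s1.png

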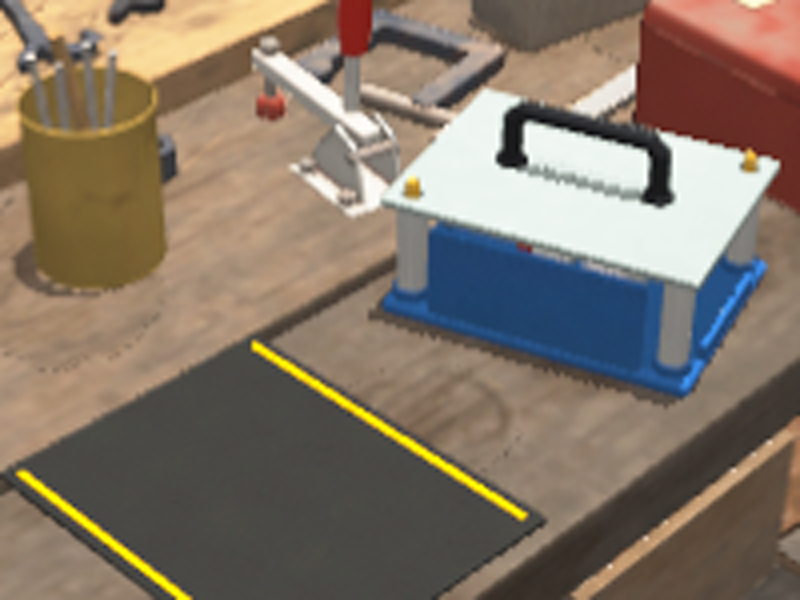

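Run:
```python
from h import *
s=eyes.snapshot("top"); s2=eyes.snapshot("scene")
f=lambda p:np.array(p,float)/4+[200,160]-0.375
g=lambda p:np.array(p,float)/4+[170,140]-0.375
mat=ray(s,f([[36,77],[297,77],[298,413],[28,413]]),3); print("mat",mat.round(1)[:,:2],mat.mean(0))
c=ray(s,f([[407,94],[624,24],[731,310],[506,392]]),66); print("cov",c.round(1)[:,:2],c.mean(0))
p=ray(s,f([[436,107],[702,294]]),74);print("pins",p.round(1),p.mean(0),np.hypot(*(p[0]-p[1])[:2]))
p2=ray(s2,g([[412,184],[750,157]]),74);print("pins2",p2.round(1),p2.mean(0),np.hypot(*(p2[0]-p2[1])[:2]))
h=ray(s,f([[552,122],[601,268]]),101);print("handle",h.round(1),h.mean(0))
h=ray(s2,g([[512,104],[664,142]]),101);print("handle2",h.round(1),h.mean(0))
m2=ray(s2,g([[250,338],[545,520]]),3);print("mat2 right corners",m2.round(1))
```

```text
mat [[553.  132.7]
 [548.9 -14. ]
 [361.9 -10.4]
 [365.1 136.3]] [457.24027014  61.14627153   3.        ]
cov [[ 522.   -72. ]
 [ 557.1 -187.6]
 [ 404.4 -234.1]
 [ 366.  -116.8]] [ 462.40288693 -152.63209252   66.        ]
pins [[ 512.8  -86.3   74. ]
 [ 412.1 -217.8   74. ]] [ 462.45710967 -152.04430642   74.        ] 165.63763540643416
pins2 [[ 510.   -82.1   74. ]
 [ 410.8 -214.9   74. ]] [ 460.3985078 -148.5241508   74.       ] 165.79804894102753
handle [[ 497.2 -142.   101. ]
 [ 423.1 -162.6  101. ]] [ 460.16823499 -152.3154465   101.        ]
handle2 [[ 496.1 -136.   101. ]
 [ 422.4 -158.7  101. ]] [ 459.23341605 -147.34229339  101.        ]
mat2 right corners [[547.6  -9.9   3. ]
 [359.8  -8.2   3. ]]
```

```bash
cat >> h.py <<'E'
def go(pos,yaw=None,zdir=None):
    """pos: TCP target; yaw deg of tool z (jaw dir) in world, tool x straight down"""
    st=robot.state(); R0=R.from_rotvec(st["tool_rot"]); d=np.array(pos)-st["eef_pos"]
    print("now",st["eef_pos"].round(1),"F",st["wrist_force"].round(1),"open",round(st["opening"],1),"t",round(st["clock"],2),"j",st["joints"].round(2))
    print("axes x,y,z:",R0.as_matrix().T.round(3).tolist())
    print("slide",(R0.inv().apply(d)/500).round(4))
    if yaw is not None:
        a=np.radians(yaw); z=np.array([np.cos(a),np.sin(a),0]); x=np.array([0,0,-1.]); y=np.cross(z,x)
        Rt=R.from_matrix(np.c_[x,y,z]); rv=(R0.inv()*Rt).as_rotvec()
        print("rot",(rv/(np.pi/2)).round(4),"deg",np.degrees(rv).round(1))
E
python3 - <<'E'
from h import *
go([461,-150.5,250],107.3); go([461,-150.5,250],-72.7)
E
```

```text
now [ 210.5 -614.8  256. ] F [-0.3 -0.2  0.5] open 85.6 t 0.3 j [ 1.14  0.4   0.05  1.54 -0.02  1.21 -0.05]
axes x,y,z: [[-0.0, 0.0, -1.0], [0.946, 0.324, -0.0], [0.324, -0.946, -0.001]]
slide [ 0.0123  0.7748 -0.7162]
rot [-1.9822e+00 -1.0000e-04 -5.0000e-04] deg [-178.4   -0.    -0. ]
now [ 210.5 -614.8  256. ] F [-0.3 -0.2  0.5] open 85.6 t 0.3 j [ 1.14  0.4   0.05  1.54 -0.02  1.21 -0.05]
axes x,y,z: [[-0.0, 0.0, -1.0], [0.946, 0.324, -0.0], [0.324, -0.946, -0.001]]
slide [ 0.0123  0.7748 -0.7162]
rot [ 0.0178 -0.0003  0.    ] deg [ 1.6 -0.   0. ]
```

```bash
python3 -m creep '{"slide":[[0,0.065,-0.06],[0,0.13,-0.12],[0,0.195,-0.18],[0,0.26,-0.24],[0,0.325,-0.30],[0,0.39,-0.36],[0,0.455,-0.42],[0,0.52,-0.48],[0,0.585,-0.54],[0,0.65,-0.60],[0,0.715,-0.66],[0.01,0.774,-0.716]],"rotation":[[0,0,0],[0,0,0],[0.018,0,0],[0.018,0,0],[0.018,0,0],[0.018,0,0],[0.018,0,0],[0.018,0,0],[0.018,0,0],[0.018,0,0],[0.018,0,0],[0.018,0,0]],"gripper":[1,1,1,1,1,1,1,1,1,1,1,1]}' 40
python3 - <<'E'
from h import *
go([461,-150.5,130],-72.7)
E
```

```text
clock: 1.5
eef_pos: [462.0, -149.0, 252.2]
tool_rot: [0.984, 1.335, -0.983]
wrist_force: [1.3, 0.1, 0.2]
opening: 85.7
now [ 462.  -149.   252.2] F [1.3 0.1 0.2] open 85.7 t 1.5 j [ 0.51  0.11 -0.31  1.92  0.04  1.11 -1.08]
axes x,y,z: [[0.002, -0.001, -1.0], [0.955, 0.298, 0.002], [0.298, -0.955, 0.001]]
slide [ 0.2443 -0.0033  0.0019]
rot [ 0.0002  0.0009 -0.0013] deg [ 0.   0.1 -0.1]
```

```bash
python3 -m creep '{"slide":[[0.05,-0.003,0.002],[0.10,-0.003,0.002],[0.15,-0.003,0.002],[0.2,-0.003,0.002],[0.24,-0.003,0.002],[0.244,-0.003,0.002]],"rotation":[[0,0,0],[0,0,0],[0,0,0],[0,0,0],[0,0,0],[0,0,0]],"gripper":[1,1,1,1,1,1]}'
python3 - <<'E'
from h import *
go([461,-150.5,102],-72.7)
s=eyes.snapshot("top"); crop(s,"t2",270,150,130,110,6)
s=eyes.snapshot("scene"); crop(s,"s2",230,110,160,120,5)
E
```

```text
clock: 2.1
eef_pos: [457.6, -151.9, 127.1]
tool_rot: [0.983, 1.342, -0.986]
wrist_force: [-0.8, -0.4, 0.1]
opening: 85.2
now [ 457.6 -151.9  127.1] F [-0.8 -0.4  0.1] open 85.2 t 2.1 j [ 0.49  0.26 -0.3   2.05  0.1   0.84 -1.13]
axes x,y,z: [[-0.005, 0.002, -1.0], [0.955, 0.297, -0.004], [0.297, -0.955, -0.003]]
slide [ 0.0501  0.0075 -0.0004]
rot [-0.0001 -0.0019  0.0028] deg [-0.  -0.2  0.2]
```

View pics/t2.png

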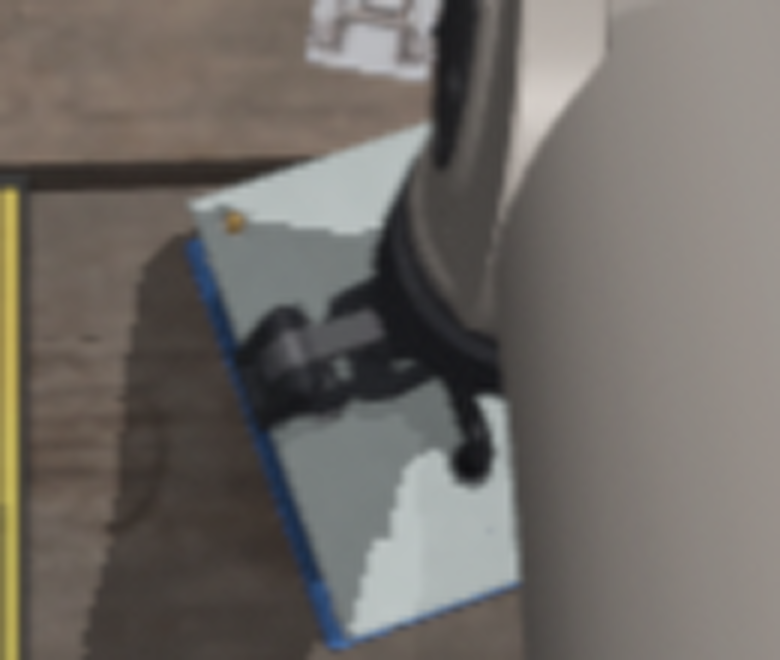

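View pics/s2.png

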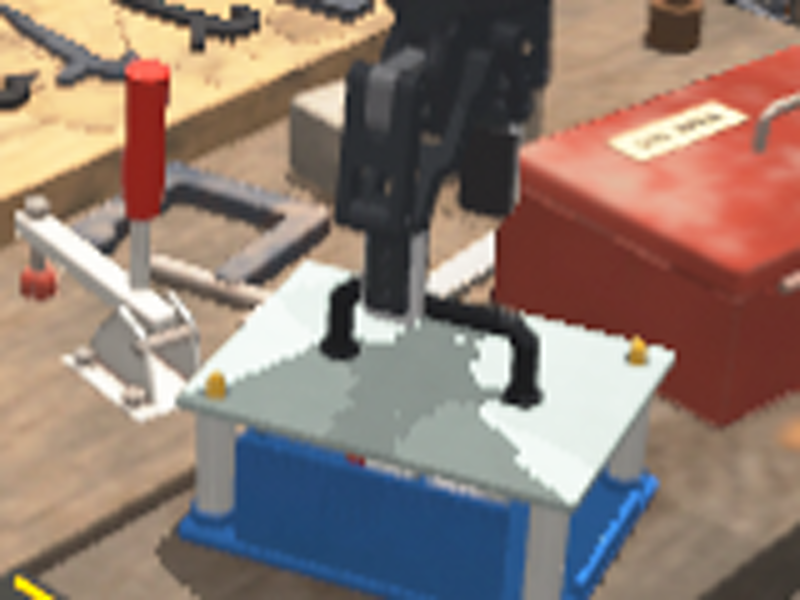

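```bash
python3 -m creep '{"slide":[[0.02,0.004,0],[0.04,0.005,0],[0.05,0.005,0],[0.05,0.005,0],[0.05,0.005,0]],"rotation":[[0,0,0],[0,0,0],[0,0,0],[0,0,0],[0,0,0]],"gripper":[1,1,1,1,1]}' 25
python3 - <<'E'
from h import *
go([461,-150.5,102],-72.7)
E
```

```text
clock: 2.7
eef_pos: [462.0, -151.6, 104.3]
tool_rot: [0.984, 1.337, -0.984]
wrist_force: [-0.2, 0.1, 0.6]
opening: 85.2
now [ 462.  -151.6  104.3] F [-0.2  0.1  0.6] open 85.2 t 2.7 j [ 0.48  0.3  -0.3   2.07  0.12  0.79 -1.15]
axes x,y,z: [[-0.0, -0.0, -1.0], [0.955, 0.297, -0.0], [0.297, -0.955, 0.0]]
slide [ 0.0045 -0.0012 -0.0027]
rot [-0.0002  0.      0.0001] deg [-0.  0.  0.]
```

```bash
python3 -m creep '{"slide":[[0.004,0,0],[0.004,0,0],[0.004,0,0],[0.004,0,0],[0.004,0,0],[0.004,0,0],[0.004,0,0],[0.004,0,0]],"rotation":[[0,0,0],[0,0,0],[0,0,0],[0,0,0],[0,0,0],[0,0,0],[0,0,0],[0,0,0]],"gripper":[-1,-1,-1,-1,-1,-1,-1,-1]}' 25
python3 - <<'E'
from h import *
go([461,-150.5,102],-72.7)
E
```

```text
clock: 3.5
eef_pos: [462.1, -151.8, 102.5]
tool_rot: [0.984, 1.336, -0.984]
wrist_force: [-0.8, -0.4, 1.6]
opening: 9.1
now [ 462.1 -151.8  102.5] F [-0.8 -0.4  1.6] open 9.1 t 3.5 j [ 0.48  0.3  -0.3   2.07  0.12  0.78 -1.16]
axes x,y,z: [[0.0, -0.0, -1.0], [0.955, 0.297, 0.0], [0.297, -0.955, 0.0]]
slide [ 0.001  -0.0014 -0.0031]
rot [-0.0002  0.0003 -0.0002] deg [-0.  0. -0.]
```

```bash
python3 -m creep '{"slide":[[0,0,0],[0,0,0],[0,0,0],[-0.01,0,0],[-0.02,0,0],[-0.03,0,0],[-0.04,0,0],[-0.05,0,0],[-0.06,0,0],[-0.08,0,0],[-0.10,0,0],[-0.10,0,0]],"rotation":[[0,0,0],[0,0,0],[0,0,0],[0,0,0],[0,0,0],[0,0,0],[0,0,0],[0,0,0],[0,0,0],[0,0,0],[0,0,0],[0,0,0]],"gripper":[-1,-1,-1,-1,-1,-1,-1,-1,-1,-1,-1,-1]}' 60
python3 - <<'E'
from h import *
go([456.5,61.5,180],-91)
s=eyes.snapshot("scene"); crop(s,"s3",170,70,220,200,3)
E
```

```text
clock: 4.7
eef_pos: [463.3, -151.9, 154.2]
tool_rot: [0.985, 1.333, -0.983]
wrist_force: [0.3, -0.1, -2.3]
opening: 7.6
now [ 463.3 -151.9  154.2] F [ 0.3 -0.1 -2.3] open 7.6 t 4.7 j [ 0.5   0.23 -0.31  2.02  0.09  0.9  -1.12]
axes x,y,z: [[0.004, -0.001, -1.0], [0.955, 0.297, 0.003], [0.297, -0.955, 0.002]]
slide [-0.0522  0.1139 -0.4115]
rot [ 0.203   0.0011 -0.0022] deg [18.3  0.1 -0.2]
```

View pics/s3.png

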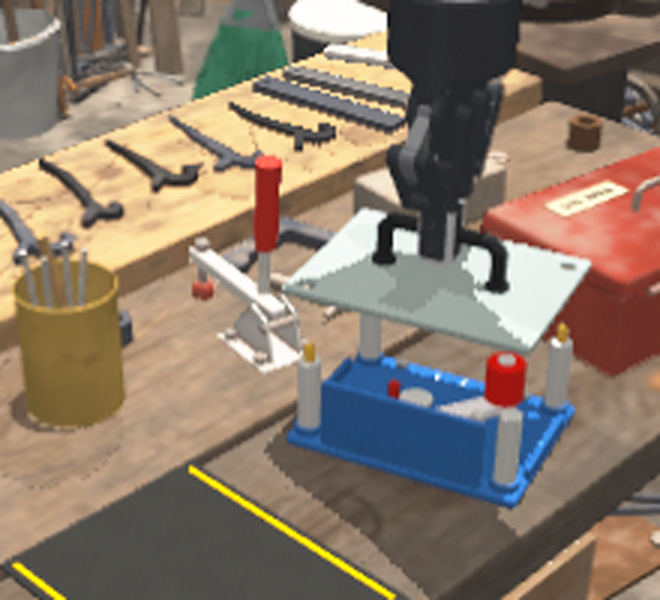

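```bash
python3 -m creep '{"slide":[[-0.06,0,0],[-0.10,0.005,-0.02],[-0.12,0.015,-0.06],[-0.12,0.03,-0.12],[-0.12,0.047,-0.18],[-0.12,0.064,-0.24],[-0.12,0.08,-0.30],[-0.12,0.095,-0.35],[-0.12,0.107,-0.39],[-0.12,0.114,-0.4115],[-0.12,0.114,-0.4115],[-0.12,0.114,-0.4115]],"rotation":[[0,0,0],[0,0,0],[0.02,0,0],[0.05,0,0],[0.08,0,0],[0.11,0,0],[0.14,0,0],[0.17,0,0],[0.19,0,0],[0.203,0,0],[0.203,0,0],[0.203,0,0]],"gripper":[-1,-1,-1,-1,-1,-1,-1,-1,-1,-1,-1,-1]}'
python3 - <<'E'
from h import *
go([456.7,62.1,60],-91)
s=eyes.snapshot("top"); crop(s,"t4",180,150,210,120,3)
s=eyes.snapshot("scene"); crop(s,"s4",130,70,260,200,3)
E
```

```text
clock: 5.95
eef_pos: [455.0, 61.2, 212.0]
tool_rot: [1.221, 1.201, -1.222]
wrist_force: [-0.5, 0.4, -3.0]
opening: 8.1
now [455.   61.2 212. ] F [-0.5  0.4 -3. ] open 8.1 t 5.95 j [ 0.21  0.12 -0.47  2.02  0.06  1.02 -1.88]
axes x,y,z: [[-0.001, -0.001, -1.0], [1.0, -0.017, -0.001], [-0.017, -1.0, 0.001]]
slide [ 0.3039  0.0036 -0.0021]
rot [0.0005 0.0005 0.0005] deg [0. 0. 0.]
```

View pics/t4.png

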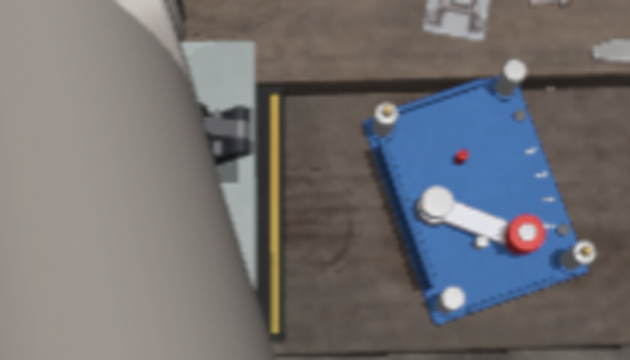

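View pics/s4.png

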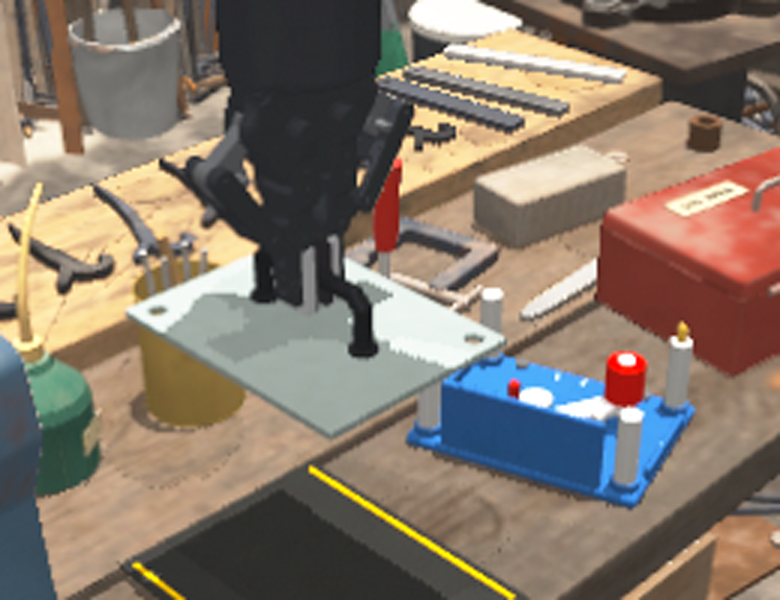

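```bash
python3 -m creep '{"slide":[[0.04,0.0036,-0.002],[0.08,0.0036,-0.002],[0.12,0.0036,-0.002],[0.16,0.0036,-0.002],[0.20,0.0036,-0.002],[0.24,0.0036,-0.002],[0.27,0.0036,-0.002],[0.29,0.0036,-0.002],[0.30,0.0036,-0.002],[0.30,0.0036,-0.002]],"rotation":[[0,0,0],[0,0,0],[0,0,0],[0,0,0],[0,0,0],[0,0,0],[0,0,0],[0,0,0],[0,0,0],[0,0,0]],"gripper":[-1,-1,-1,-1,-1,-1,-1,-1,-1,-1]}'
python3 - <<'E'
from h import *
go([456.7,62.1,43.5],-91)
s=eyes.snapshot("top"); crop(s,"t5",180,150,210,120,3)
s=eyes.snapshot("scene"); crop(s,"s5",130,170,220,160,3)
E
```

```text
clock: 7.05
eef_pos: [457.0, 62.3, 62.0]
tool_rot: [1.222, 1.201, -1.223]
wrist_force: [-0.2, -0.1, -2.4]
opening: 7.9
now [457.   62.3  62. ] F [-0.2 -0.1 -2.4] open 7.9 t 7.05 j [ 0.14  0.35 -0.43  2.15  0.23  0.69 -2.03]
axes x,y,z: [[-0.001, -0.0, -1.0], [1.0, -0.018, -0.001], [-0.018, -1.0, 0.0]]
slide [ 0.037  -0.0006  0.0004]
rot [-0.0003  0.0002  0.0004] deg [-0.  0.  0.]
```

View pics/s5.png

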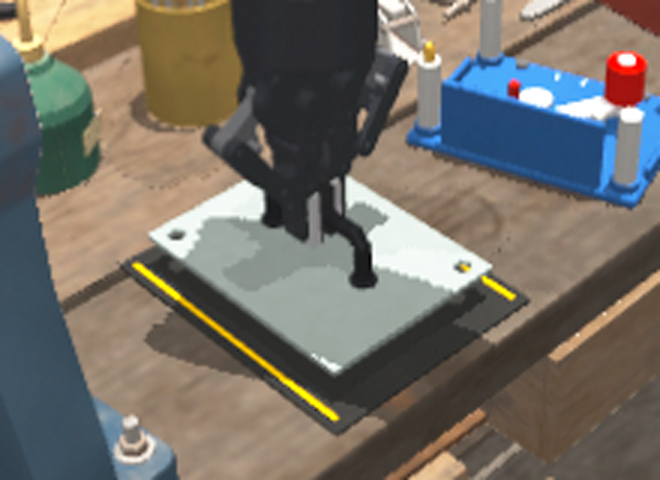

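View pics/t5.png

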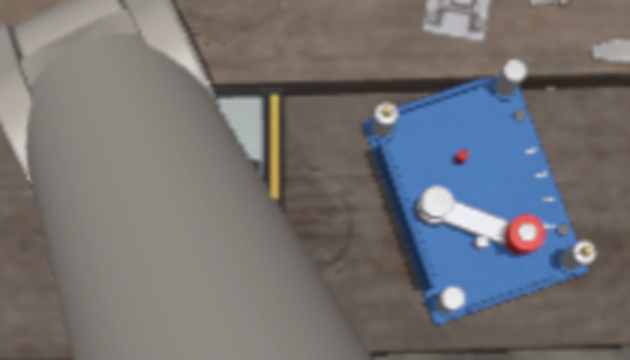

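Run:
```python
from h import *
s2=eyes.snapshot("scene"); g=lambda p:np.array(p,float)/3+[130,170]-0.33
c=ray(s2,g([[150,235],[333,370],[492,266]]),25.5);print(c.round(1),(c[0]+c[2])/2)
m=ray(s2,g([[122,264],[338,434],[528,299]]),3);print(m.round(1),(m[0]+m[2])/2)
```

```text
[[536.8 121.5  25.5]
 [380.2 124.   25.5]
 [377.3   4.5  25.5]] [457.05628372  62.98788785  25.5       ]
[[551.  134.    3. ]
 [361.7 138.9   3. ]
 [360.6  -8.5   3. ]] [455.7657047  62.7100167   3.       ]
```

```bash
python3 -m creep '{"slide":[[0.01,-0.002,0],[0.02,-0.002,0],[0.026,-0.002,0],[0.030,-0.002,0],[0.034,-0.002,0],[0.037,-0.002,0],[0.038,-0.002,0],[0.038,-0.002,0]],"rotation":[[0,0,0],[0,0,0],[0,0,0],[0,0,0],[0,0,0],[0,0,0],[0,0,0],[0,0,0]],"gripper":[-1,-1,-1,-1,-1,-1,-1,-1]}'
python3 - <<'E'
from h import *
go([456.7,62.1,43.5],-91)
s=eyes.snapshot("scene"); crop(s,"s6",130,170,220,160,3)
E
```

```text
clock: 8.0
eef_pos: [456.2, 62.8, 44.1]
tool_rot: [1.221, 1.2, -1.222]
wrist_force: [-2.6, -0.6, 7.0]
opening: 7.7
now [456.2  62.8  44.1] F [-2.6 -0.6  7. ] open 7.7 t 8.0 j [ 0.13  0.38 -0.42  2.16  0.25  0.65 -2.05]
axes x,y,z: [[-0.0, -0.001, -1.0], [1.0, -0.017, -0.0], [-0.017, -1.0, 0.001]]
slide [0.0012 0.001  0.0014]
rot [0.0001 0.0005 0.    ] deg [0. 0. 0.]
```

View pics/s6.png

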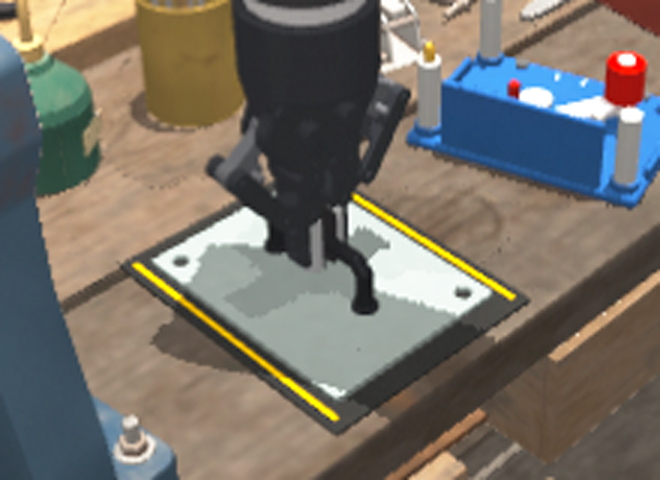

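```bash
python3 -m creep '{"slide":[[0,0,0],[0,0,0],[0,0,0],[0,0,0],[0,0,0],[0,0,0],[-0.03,0,0],[-0.08,0,0],[-0.15,0,0],[-0.22,0,0],[-0.30,0,0],[-0.30,0,0]],"rotation":[[0,0,0],[0,0,0],[0,0,0],[0,0,0],[0,0,0],[0,0,0],[0,0,0],[0,0,0],[0,0,0],[0,0,0],[0,0,0],[0,0,0]],"gripper":[0.6,0.6,0.6,0.6,0.6,0.6,0.6,0.6,0.6,0.6,0.6,0.6]}'
python3 - <<'E'
from h import *
s=eyes.snapshot("scene"); crop(s,"s7",130,120,240,180,3.2)
s=eyes.snapshot("top"); crop(s,"t7",290,160,120,110,6)
print(robot.state()["opening"])
E
```

```text
clock: 9.25
eef_pos: [459.8, 63.6, 198.4]
tool_rot: [1.228, 1.193, -1.214]
wrist_force: [0.7, 1.5, 1.2]
opening: 68.3
68.27515379013046
```

View pics/s7.png

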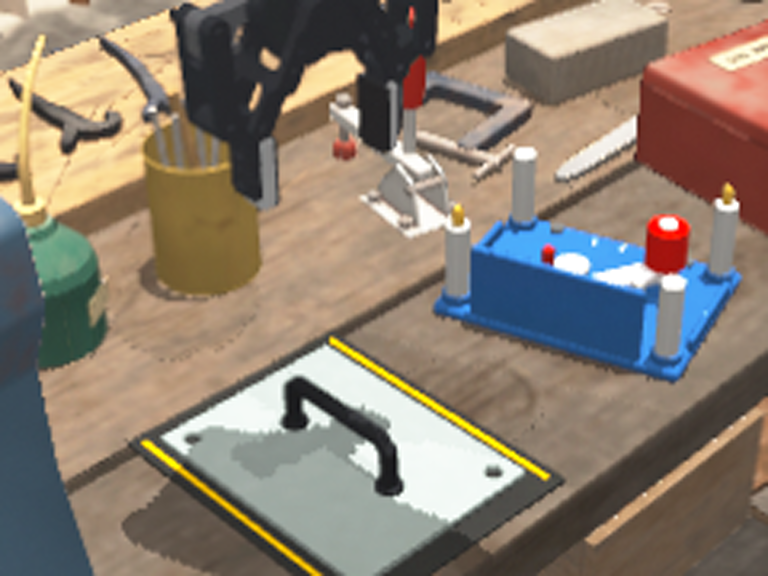

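View pics/t7.png

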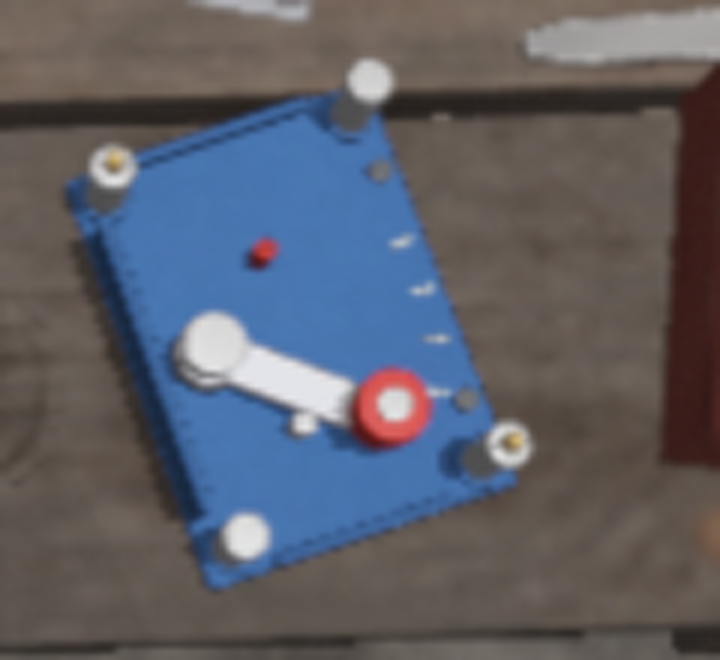

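Run:
```python
from h import *
s=eyes.snapshot("top"); s2=eyes.snapshot("scene")
f=lambda p:np.array(p,float)/6+[290,160]-0.42
g=lambda p:np.array(p,float)/3.2+[130,120]-0.35
print("roller top",ray(s,f([[394,404]]),58), "scene",ray(s2,g([[668,223]]),58))
def fit(P,L):
    P=np.array(P)[:,:2];L=np.array(L,float);Pm=P.mean(0);Lm=L.mean(0);A=P-Pm;B=L-Lm
    th=np.arctan2((B[:,0]*A[:,1]-B[:,1]*A[:,0]).sum(),(A*B).sum());c,q=np.cos(th),np.sin(th);Rm=np.array([[c,-q],[q,c]])
    o=Pm-Rm@Lm; print("origin",o.round(1),"yaw",np.degrees(th).round(2),"res",(P-o-L@Rm.T).round(1).tolist())
    for a in (-130,-113,-97,-81,-65):
        print(a,(o+Rm@(np.array([0,33])+65*np.array([np.cos(np.radians(a)),np.sin(np.radians(a))]))).round(1))
P=np.r_[ray(s,f([[113,160],[513,441]]),74),ray(s,f([[371,81],[246,536]]),62)]
fit(P,[[68,48],[-68,-48],[68,-48],[-68,48]])
P=np.r_[ray(s2,g([[458,206],[728,187]]),74),ray(s2,g([[526,155],[672,284]]),62)]
fit(P,[[68,48],[-68,-48],[68,-48],[-68,48]])
go([461,-150,198],17.5)
go([461,-150,198],-162.5)
```

```text
roller top [[ 428.16537378 -180.71532361   58.        ]] scene [[ 428.13477996 -180.12501562   58.        ]]
origin [ 462.8 -152.3] yaw 17.32 res [[-0.4, 0.4], [0.1, 0.6], [0.2, -0.6], [0.2, -0.4]]
-130 [ 427.9 -180.8]
-113 [ 446.5 -185.5]
-97 [ 464.6 -184.7]
-81 [ 481.8 -179. ]
-65 [ 496.7 -168.8]
origin [ 462.2 -151.2] yaw 17.0 res [[0.6, -1.1], [1.3, -0.5], [-1.5, 0.9], [-0.3, 0.7]]
-130 [ 427.2 -179.5]
-113 [ 445.8 -184.3]
-97 [ 463.9 -183.6]
-81 [ 481.1 -178. ]
-65 [ 496.1 -167.9]
now [455.1  62.5 192.1] F [ 0.1  0.9 -0.1] open 67.9 t 9.45 j [ 0.21  0.14 -0.48  2.04  0.08  0.98 -1.9 ]
axes x,y,z: [[-0.002, -0.001, -1.0], [1.0, -0.017, -0.002], [-0.017, -1.0, 0.001]]
slide [-0.0116  0.0191  0.4247]
rot [-1.2055e+00 -1.2000e-03  1.4000e-03] deg [-1.085e+02 -1.000e-01  1.000e-01]
now [455.1  62.5 192.1] F [ 0.1  0.9 -0.1] open 67.9 t 9.45 j [ 0.21  0.14 -0.48  2.04  0.08  0.98 -1.9 ]
axes x,y,z: [[-0.002, -0.001, -1.0], [1.0, -0.017, -0.002], [-0.017, -1.0, 0.001]]
slide [-0.0116  0.0191  0.4247]
rot [0.7945 0.0013 0.0011] deg [71.5  0.1  0.1]
```

Run:
```python
from h import *
go([428,-180.5,190],-1)
```

```text
now [455.1  62.5 192.1] F [ 0.1  0.9 -0.1] open 67.9 t 9.45 j [ 0.21  0.14 -0.48  2.04  0.08  0.98 -1.9 ]
axes x,y,z: [[-0.002, -0.001, -1.0], [1.0, -0.017, -0.002], [-0.017, -1.0, 0.001]]
slide [ 0.0046 -0.0458  0.4868]
rot [-9.999e-01 -9.000e-04  1.500e-03] deg [-90.   -0.1   0.1]
```

```bash
python3 -m creep '{"slide":[[0,0,0.04],[0,-0.005,0.08],[0,-0.01,0.13],[0,-0.015,0.18],[0,-0.02,0.23],[0,-0.025,0.28],[0,-0.03,0.33],[0,-0.035,0.38],[0,-0.04,0.43],[0,-0.046,0.47],[0,-0.046,0.487],[0,-0.046,0.487]],"rotation":[[-0.09,0,0],[-0.18,0,0],[-0.27,0,0],[-0.36,0,0],[-0.45,0,0],[-0.54,0,0],[-0.63,0,0],[-0.72,0,0],[-0.81,0,0],[-0.9,0,0],[-0.98,0,0],[-1,0,0]],"gripper":[0.2,0.2,0.2,0.2,0.2,0.2,0.2,0.2,0.2,0.2,0.2,0.2]}' 40
python3 -m creep '{"slide":[[0,0,0],[0,0,0]],"rotation":[[0,0,0],[0,0,0]],"gripper":[0.2,0.2]}'
python3 - <<'E'
from h import *
go([428,-180.5,95],-1)
E
```

```text
clock: 10.65
eef_pos: [427.4, -181.7, 191.3]
tool_rot: [0.015, 1.574, -0.013]
wrist_force: [0.1, 0.1, 0.0]
opening: 51.0
clock: 10.85
eef_pos: [428.2, -179.8, 192.1]
tool_rot: [0.015, 1.573, -0.013]
wrist_force: [0.4, 0.7, -0.7]
opening: 51.3
now [ 428.2 -179.8  192.1] F [ 0.4  0.7 -0.7] open 51.3 t 10.85 j [ 0.68  0.15 -0.4   2.03  0.07  0.98  0.22]
axes x,y,z: [[-0.002, 0.001, -1.0], [0.018, 1.0, 0.001], [1.0, -0.018, -0.002]]
slide [ 0.1942 -0.0016  0.    ]
rot [-0.0001 -0.0014 -0.0007] deg [-0.  -0.1 -0.1]
```

```bash
python3 -m creep '{"slide":[[0.04,-0.001,0],[0.08,-0.001,0],[0.12,-0.001,0],[0.16,-0.001,0],[0.19,-0.001,0],[0.194,-0.001,0],[0.194,-0.001,0]],"rotation":[[0,0,0],[0,0,0],[0,0,0],[0,0,0],[0,0,0],[0,0,0],[0,0,0]],"gripper":[0.2,0.2,0.2,0.2,0.2,0.2,0.2]}'
python3 - <<'E'
from h import *
go([428,-180.5,58],-1)
s=eyes.snapshot("scene"); crop(s,"s8",250,110,140,110,5.5)
s=eyes.snapshot("top"); crop(s,"t8",290,160,120,110,5)
E
```

```text
clock: 11.55
eef_pos: [428.7, -180.3, 95.9]
tool_rot: [0.014, 1.572, -0.013]
wrist_force: [0.7, 0.2, -0.2]
opening: 51.2
now [ 428.7 -180.3   95.9] F [ 0.7  0.2 -0.2] open 51.2 t 11.55 j [ 0.64  0.29 -0.39  2.12  0.16  0.76  0.14]
axes x,y,z: [[-0.001, 0.001, -1.0], [0.017, 1.0, 0.001], [1.0, -0.017, -0.001]]
slide [ 0.0759 -0.0004 -0.0012]
rot [ 0.0004 -0.0007 -0.0003] deg [ 0.  -0.1 -0. ]
```

View pics/s8.png

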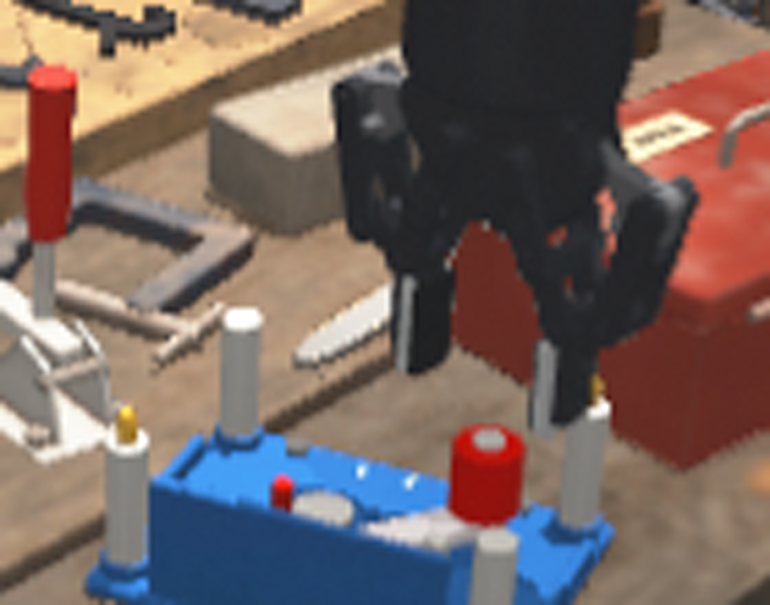

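View pics/t8.png

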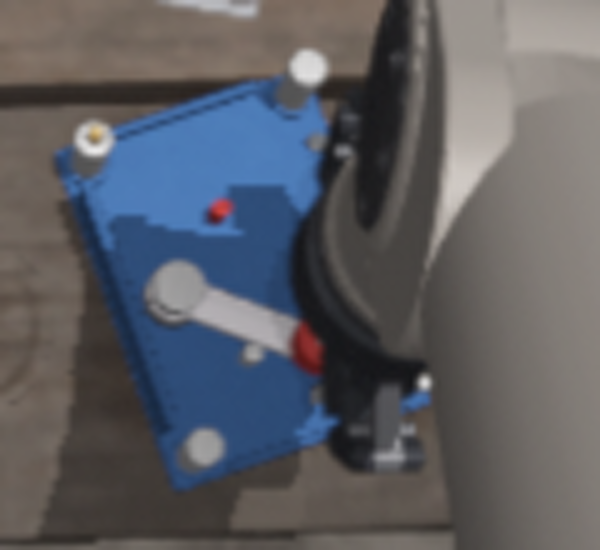

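Run:
```python
from h import *
s=eyes.snapshot("scene")
for z in (68,71,75,79):
    print(z,((proj(s,[[428.7-25.6,-180.3+11,z],[428.7-25.6,-180.3-11,z],[428.7+25.6,-180.3+11,z],[428.7-25.6,-180.3+11,z+20]])-[250,110]+.4)*5.5).round(0).tolist())
```

```text
68 [[530.0, 453.0], [568.0, 429.0], [413.0, 398.0], [535.0, 403.0]]
71 [[530.0, 445.0], [569.0, 421.0], [413.0, 391.0], [535.0, 395.0]]
75 [[531.0, 435.0], [570.0, 411.0], [414.0, 381.0], [537.0, 385.0]]
79 [[532.0, 425.0], [571.0, 402.0], [415.0, 371.0], [538.0, 375.0]]
```

```bash
python3 -m creep '{"slide":[[0.02,0,-0.001],[0.04,0,-0.001],[0.06,0,-0.001],[0.075,0,-0.001],[0.082,0,-0.001],[0.082,0,-0.001]],"rotation":[[0,0,0],[0,0,0],[0,0,0],[0,0,0],[0,0,0],[0,0,0]],"gripper":[0.2,0.2,0.2,0.2,0.2,0.2]}'
python3 - <<'E'
from h import *
go([428,-180.5,55],-1)
E
python3 -m creep '{"slide":[[0,0,0],[0,0,0],[0,0,0],[0,0,0],[0,0,0],[0,0,0]],"rotation":[[0,0,0],[0,0,0],[0,0,0],[0,0,0],[0,0,0],[0,0,0]],"gripper":[-0.2,-0.4,-0.6,-0.8,-1,-1]}' 40
python3 - <<'E'
from h import *
go([428,-180.5,55],-1)
s=eyes.snapshot("scene"); crop(s,"s9",250,110,140,110,5.5)
E
```

```text
clock: 12.3
eef_pos: [427.9, -180.5, 54.5]
tool_rot: [0.014, 1.572, -0.013]
wrist_force: [-0.4, 0.1, 0.3]
opening: 51.2
now [ 427.9 -180.5   54.5] F [-0.4  0.1  0.3] open 51.2 t 12.3 j [ 0.62  0.36 -0.36  2.14  0.2   0.67  0.1 ]
axes x,y,z: [[-0.001, 0.001, -1.0], [0.017, 1.0, 0.001], [1.0, -0.017, -0.001]]
slide [-0.0009  0.0001  0.0001]
rot [ 0.0002 -0.0009 -0.0004] deg [ 0.  -0.1 -0. ]
clock: 12.9
eef_pos: [427.3, -180.7, 55.6]
tool_rot: [0.014, 1.573, -0.014]
wrist_force: [-4.7, 0.5, 4.6]
opening: 24.8
now [ 427.3 -180.7   55.6] F [-4.7  0.5  4.6] open 24.8 t 12.9 j [ 0.62  0.36 -0.36  2.15  0.2   0.67  0.1 ]
axes x,y,z: [[-0.002, -0.0, -1.0], [0.018, 1.0, -0.0], [1.0, -0.018, -0.002]]
slide [0.0012 0.0005 0.0014]
rot [-0.0002 -0.0014  0.0001] deg [-0.  -0.1  0. ]
```

View pics/s9.png

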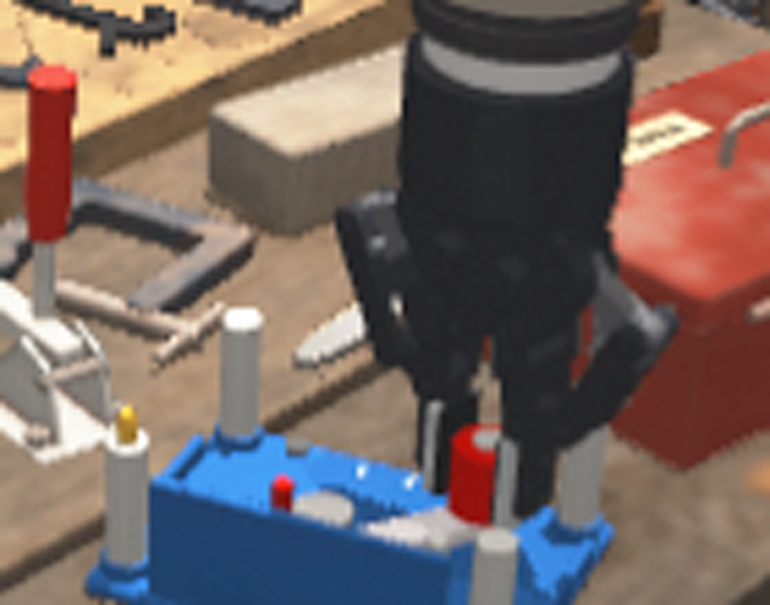

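Run:
```python
from h import *
R0=R.from_rotvec(robot.state()["tool_rot"])
p=lambda a:np.array([452.7+65*np.cos(np.radians(a)),-120.3+65*np.sin(np.radians(a)),0])
b=p(-112.8); print(b)
for k in range(0,17):
    a=-112.8+4.5*k; print(k,a,(R0.inv().apply(p(a)-b)/500).round(4),"rot",round(-.4*k*4.5/64.8,3))
```

```text
[ 427.51148688 -180.22110485    0.        ]
0 -112.8 [0. 0. 0.] rot -0.0
1 -108.3 [-0.     -0.0034  0.0096] rot -0.028
2 -103.8 [-0.     -0.0061  0.0195] rot -0.056
3 -99.3 [-0.0001 -0.0079  0.0295] rot -0.083
4 -94.8 [-0.0001 -0.009   0.0397] rot -0.111
5 -90.3 [-0.0001 -0.0093  0.0499] rot -0.139
6 -85.8 [-0.0001 -0.0088  0.0601] rot -0.167
7 -81.3 [-0.0002 -0.0074  0.0702] rot -0.194
8 -76.8 [-0.0002 -0.0053  0.0802] rot -0.222
9 -72.3 [-0.0002 -0.0024  0.09  ] rot -0.25
10 -67.8 [-0.0002  0.0012  0.0995] rot -0.278
11 -63.3 [-0.0002  0.0056  0.1087] rot -0.306
12 -58.8 [-0.0003  0.0107  0.1175] rot -0.333
13 -54.3 [-0.0003  0.0165  0.126 ] rot -0.361
14 -49.8 [-0.0003  0.0229  0.1339] rot -0.389
15 -45.3 [-0.0003  0.0299  0.1413] rot -0.417
16 -40.8 [-0.0003  0.0375  0.1481] rot -0.444
```

```bash
python3 -m creep '{"slide":[[0,-0.0034,0.0096],[0,-0.0061,0.0195],[0,-0.0079,0.0295],[0,-0.009,0.0397],[0,-0.0093,0.05],[0,-0.0088,0.06],[0,-0.0074,0.07],[0,-0.0053,0.08],[0,-0.0024,0.09],[0,0.0012,0.0995],[0,0.0056,0.1087],[0,0.0107,0.1175]],"rotation":[[-0.028,0,0],[-0.056,0,0],[-0.083,0,0],[-0.111,0,0],[-0.139,0,0],[-0.167,0,0],[-0.194,0,0],[-0.222,0,0],[-0.25,0,0],[-0.278,0,0],[-0.306,0,0],[-0.333,0,0]],"gripper":[-1,-1,-1,-1,-1,-1,-1,-1,-1,-1,-1,-1]}' 50
python3 - <<'E'
from h import *
st=robot.state();x=st["eef_pos"]; print(x, np.hypot(x[0]-452.7,x[1]+120.3), np.degrees(np.arctan2(x[1]+120.3,x[0]-452.7)))
for a in (-53.5,-50,-48,-45,-43):
    print(a); go([452.7+65*np.cos(np.radians(a)),-120.3+65*np.sin(np.radians(a)),55],34)
s=eyes.snapshot("scene"); crop(s,"s10",250,110,140,110,5.5)
s=eyes.snapshot("top"); crop(s,"t10",290,160,120,110,5)
E
```

```text
clock: 14.15
eef_pos: [484.2, -177.1, 55.5]
tool_rot: [-0.397, 1.541, 0.398]
wrist_force: [-8.0, -0.2, 8.7]
opening: 24.0
[ 484.16834762 -177.13995254   55.51615933] 64.96950905379019 -61.029736200798006
-53.5
now [ 484.2 -177.1   55.5] F [-8.  -0.2  8.7] open 24.0 t 14.15 j [ 0.66  0.45 -0.47  2.02  0.3   0.74  0.5 ]
axes x,y,z: [[-0.007, -0.001, -1.0], [-0.485, 0.875, 0.002], [0.874, 0.485, -0.007]]
slide [0.0009 0.001  0.017 ]
rot [-0.0554 -0.0042 -0.0017] deg [-5.  -0.4 -0.1]
-50
now [ 484.2 -177.1   55.5] F [-8.  -0.2  8.7] open 24.0 t 14.15 j [ 0.66  0.45 -0.47  2.02  0.3   0.74  0.5 ]
axes x,y,z: [[-0.007, -0.001, -1.0], [-0.485, 0.875, 0.002], [0.874, 0.485, -0.007]]
slide [0.0009 0.0023 0.0249]
rot [-0.0554 -0.0042 -0.0017] deg [-5.  -0.4 -0.1]
-48
now [ 484.2 -177.1   55.5] F [-8.  -0.2  8.7] open 24.0 t 14.15 j [ 0.66  0.45 -0.47  2.02  0.3   0.74  0.5 ]
axes x,y,z: [[-0.007, -0.001, -1.0], [-0.485, 0.875, 0.002], [0.874, 0.485, -0.007]]
slide [0.0008 0.0033 0.0293]
rot [-0.0554 -0.0042 -0.0017] deg [-5.  -0.4 -0.1]
-45
now [ 484.2 -177.1   55.5] F [-8.  -0.2  8.7] open 24.0 t 14.15 j [ 0.66  0.45 -0.47  2.02  0.3   0.74  0.5 ]
axes x,y,z: [[-0.007, -0.001, -1.0], [-0.485, 0.875, 0.002], [0.874, 0.485, -0.007]]
slide [0.0008 0.005  0.0359]
rot [-0.0554 -0.0042 -0.0017] deg [-5.  -0.4 -0.1]
-43
now [ 484.2 -177.1   55.5] F [-8.  -0.2  8.7] open 24.0 t 14.15 j [ 0.66  0.45 -0.47  2.02  0.3   0.74  0.5 ]
axes x,y,z: [[-0.007, -0.001, -1.0], [-0.485, 0.875, 0.002], [0.874, 0.485, -0.007]]
slide [0.0008 0.0063 0.0402]
rot [-0.0554 -0.0042 -0.0017] deg [-5.  -0.4 -0.1]
```

View pics/s10.png

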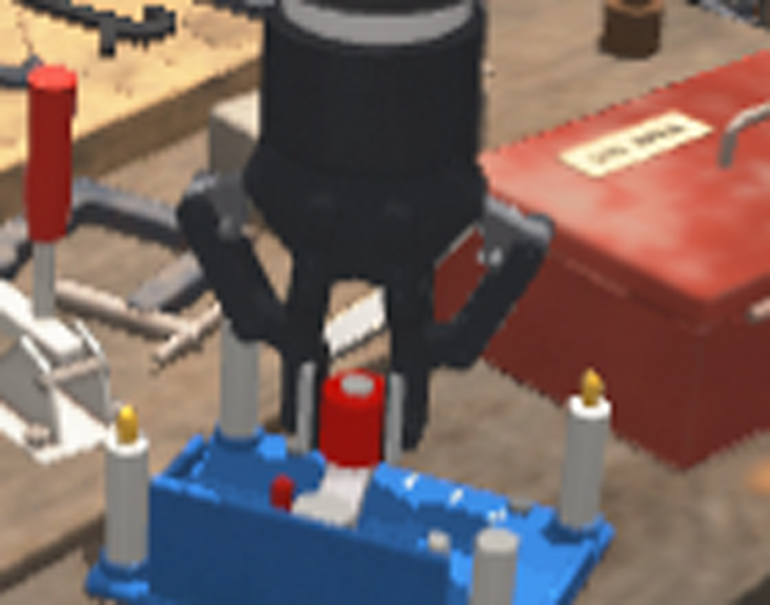

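View pics/t10.png

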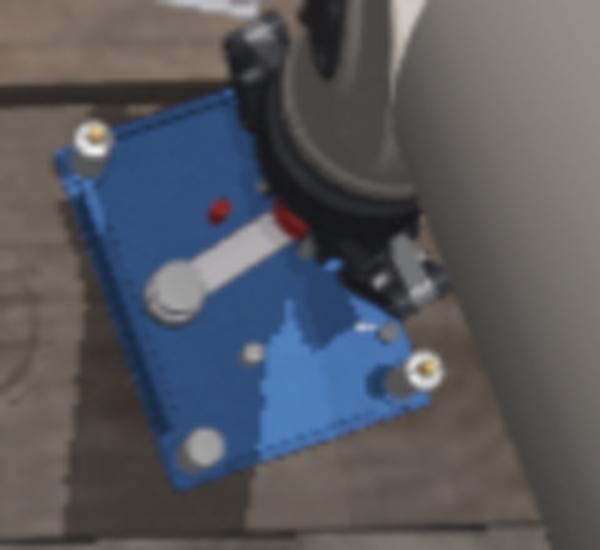

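```bash
python3 -m creep '{"slide":[[0,0,0.008],[0,0.001,0.017],[0,0.0023,0.0249],[0,0.0033,0.0293],[0,0.0033,0.0293]],"rotation":[[-0.02,0,0],[-0.035,0,0],[-0.05,0,0],[-0.055,0,0],[-0.055,0,0]],"gripper":[-1,-1,-1,-1,-1]}' 50
python3 - <<'E'
from h import *
st=robot.state();x=st["eef_pos"]; print(x, np.hypot(x[0]-452.7,x[1]+120.3), np.degrees(np.arctan2(x[1]+120.3,x[0]-452.7)))
go([452.7+65*np.cos(np.radians(-45)),-120.3+65*np.sin(np.radians(-45)),55],36)
s=eyes.snapshot("top"); crop(s,"t11",290,160,120,110,5)
E
```

```text
clock: 14.75
eef_pos: [495.3, -169.0, 55.5]
tool_rot: [-0.463, 1.53, 0.464]
wrist_force: [-11.1, -0.7, 11.9]
opening: 24.4
[ 495.31569153 -169.02349095   55.46327368] 64.73079433783818 -48.825640977181514
now [ 495.3 -169.    55.5] F [-11.1  -0.7  11.9] open 24.4 t 14.75 j [ 0.65  0.46 -0.49  2.    0.32  0.76  0.55]
axes x,y,z: [[-0.009, -0.002, -1.0], [-0.557, 0.83, 0.003], [0.83, 0.557, -0.008]]
slide [0.0009 0.0009 0.0086]
rot [-0.0238 -0.0053 -0.0022] deg [-2.1 -0.5 -0.2]
```

View pics/t11.png

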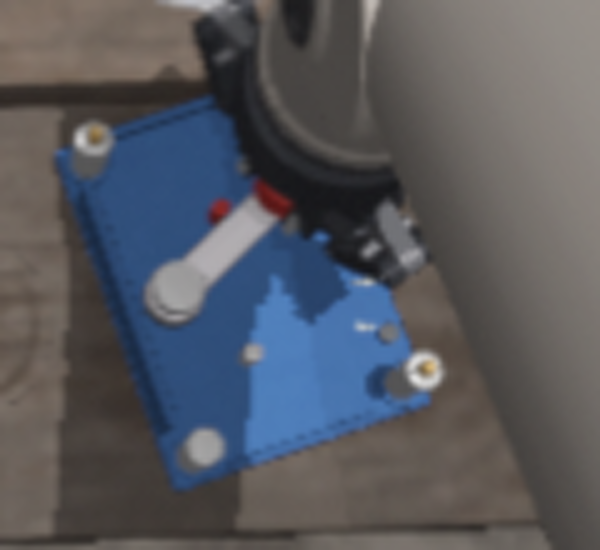

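```bash
python3 -m creep '{"slide":[[-0.001,0.0003,0.002],[-0.002,0.0005,0.004],[-0.002,0.0005,0.004]],"rotation":[[0,0,0],[0,0,0],[0,0,0]],"gripper":[-1,-1,-1]}'
python3 -m creep '{"slide":[[0,0.0003,0.002],[0,0.0005,0.004],[0,0.0005,0.004]],"rotation":[[0,0,0],[0,0,0],[0,0,0]],"gripper":[-1,-1,-1]}'
python3 - <<'E'
from h import *
st=robot.state();x=st["eef_pos"]; print(x, np.hypot(x[0]-452.7,x[1]+120.3), np.degrees(np.arctan2(x[1]+120.3,x[0]-452.7)), st["wrist_force"])
s=eyes.snapshot("top"); crop(s,"t12",290,160,120,110,5)
s=eyes.snapshot("scene"); crop(s,"s12",250,110,140,110,5.5)
E
```

```text
clock: 15.1
eef_pos: [495.4, -168.9, 55.6]
tool_rot: [-0.462, 1.532, 0.463]
wrist_force: [-9.6, -2.6, 7.5]
opening: 24.5
clock: 15.4
eef_pos: [495.6, -168.8, 55.5]
tool_rot: [-0.462, 1.536, 0.462]
wrist_force: [-13.1, -4.1, 8.9]
opening: 24.5
[ 495.58433154 -168.81234055   55.54854806] 64.74961835503954 -48.523700680327316 [-13.11417782  -4.0628257    8.85065376]
```

View pics/t12.png

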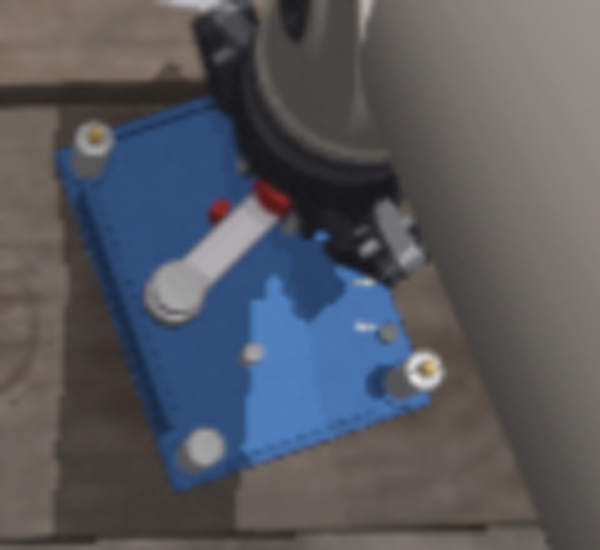

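View pics/s12.png

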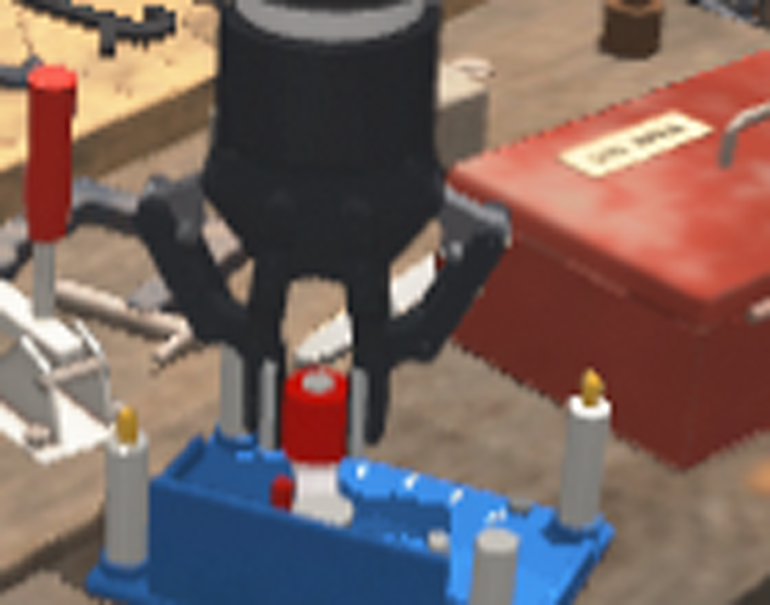

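```bash
python3 -m creep '{"slide":[[0,0.0005,0.003],[0,0.001,0.006],[0,0.0015,0.009],[0,0.0015,0.009],[0,0.0015,0.009],[0,0.0015,0.009]],"rotation":[[0,0,0],[0,0,0],[0,0,0],[0,0,0],[0,0,0],[0,0,0]],"gripper":[-1,-1,-1,-1,-1,-1]}' 60
python3 - <<'E'
from h import *
st=robot.state();x=st["eef_pos"]; print(x, np.hypot(x[0]-452.7,x[1]+120.3), np.degrees(np.arctan2(x[1]+120.3,x[0]-452.7)), st["wrist_force"])
s=eyes.snapshot("top"); crop(s,"t13",310,170,60,60,10)
s=eyes.snapshot("scene"); crop(s,"s13",120,130,260,190,3)
print(ray(s,[[250+318/5.5-.4,110+382/5.5-.4]],58))
E
```

```text
clock: 16.1
eef_pos: [495.9, -168.5, 55.4]
tool_rot: [-0.462, 1.543, 0.46]
wrist_force: [-18.1, -9.3, 15.0]
opening: 24.3
[ 495.94817931 -168.5216539    55.4184211 ] 64.77447737393656 -48.11226961315061 [-18.05007179  -9.25971029  14.98632372]
[[ 495.9859318  -167.48827934   58.        ]]
```

View pics/t13.png

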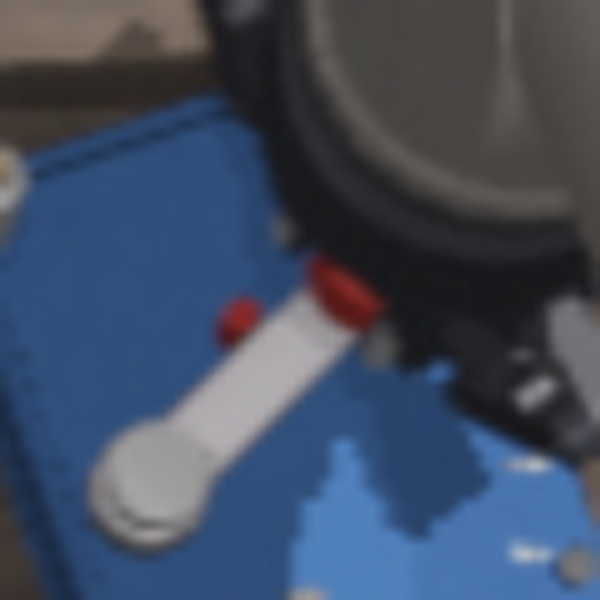

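View pics/s13.png

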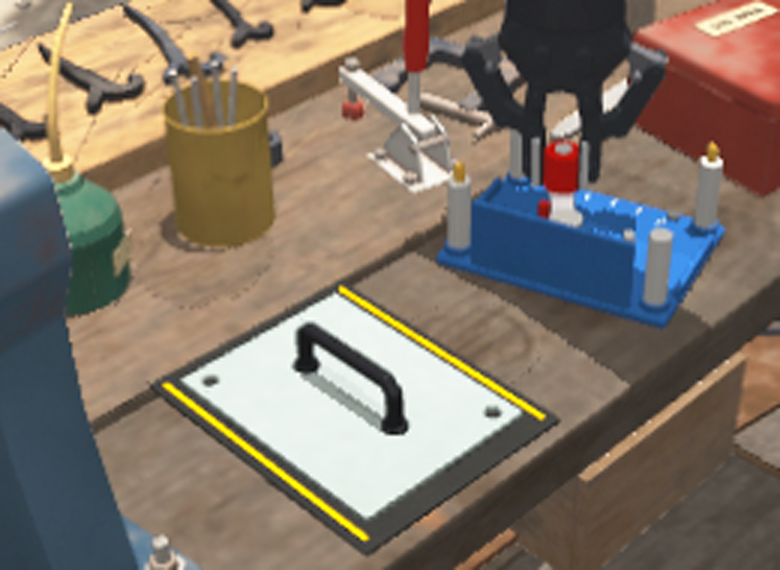

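Run:
```python
from h import *
s=eyes.snapshot("scene"); g=lambda p:np.array(p,float)/3+[120,130]-0.33
c=ray(s,g([[180,381],[366,519],[522,412],[339,293]]),7);m=ray(s,g([[152,384],[370,553],[558,418],[341,283]]),3)
print(c.round(0)[:,:2].tolist(),c.mean(0).round(1),m.round(0)[:,:2].tolist(),m.mean(0).round(1))
st=robot.state(); print(st["clock"],st["wrist_force"],st["opening"])
```

```text
[[537.0, 123.0], [378.0, 125.0], [376.0, 5.0], [535.0, 0.0]] [456.6  63.3   7. ] [[551.0, 134.0], [362.0, 138.0], [361.0, -9.0], [546.0, -12.0]] [455.   62.7   3. ]
16.25 [-18.25664872  -9.97123607  14.22382091] 24.29434576249329
```

Cover is centred within about 2 mm; the arm is held at the stop. Handing in.

Run:
```python
from rig import robot
print(robot.hand_in())
```

```text
the job is handed in; nothing more can be done
None
```

I lifted the cover straight up off its pins by the handle and laid it flat on the mat. I then gripped the red roller and swung the sprung arm along its arc to the red stop peg. I handed the job in at about 16 s with the fingers still holding the roller there.

- **Cover:** it lies flat, about 1.5 mm from the mat's centre in the last scene picture. The other things in the last pictures looked undisturbed.
- **Arm at the stop:** both camera views show the arm against the red peg. The last 8 mm or so of commanded push moved the tool only about 1 mm. The roller measured at (496, -167.5) mm, against about (496, -168) expected at the stop.
- **Forces:** I estimate the push along the arc at about 20 N. With the spring at about 8 N, that leaves roughly 12 N on the peg. The wrist force was about 25 N in total, including about 14 N vertical.
- **Disagreements:** the two cameras differed by 3 to 5 mm on where the cover started, so I placed it by the offset between cover and mat, on which they agreed to about 1 mm. I have no explanation for the 14 N of vertical force beyond friction between the pads and the roller. No check failed.

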